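# Set the stop in the marking jig and hold a slide block in its corner

## Task

Set up the marking jig: slide the orange stop plate upright down into the jig's slot until it is fully home and let go of it, then bring the wooden slide block, lying flat, onto the jig and press it into the corner so that one long side lies squarely against the dark fence and one end against the stop plate at once, with a steady push of about 5 N on each. Finish while still gripping the block and pressing it against both; leave the stapler, tape roll and memory stick alone.

Things in the scene. Friction and masses are not known exactly. Their poses are not given: they have to be found in the camera images.
- jig: marking jig, fixed to the worktop: an aluminium base plate 95 (x) x 160 (y) x 24 (z) mm; origin at the centre of its underside; +x points across to the fence side, +y along to the slot end, z up. Its flat top (z = 24 mm) carries the block. Near the +y end a slot 75 mm long (x) by 14 mm wide (y) is cut 18 mm deep, with small chamfers
- fence: the jig's fixed low fence: a dark steel bar with brass screws, 14 (x) x 120 (y) x 9 (z) mm, on the jig's top along its +x side, axes as the jig's; origin at the centre of its underside, at (33, -15, 24) mm in the jig's frame. Its face towards the block lies at x = +26 mm in the jig's frame, and it stands only 9 mm above the jig's top, so fingertips that hold the block higher than that pass over it
- slot_mouth (a point): centre of the slot's mouth, level with the jig's top, at (0, 60, 24) mm in the jig's frame; axes as the jig's
- stop_plate: orange stop plate, 70 (x) x 12 (y) x 56 (z) mm, 0.12 kg, standing upright; origin at the centre of its underside, z up; same either way round. Its foot tapers to 8 mm thick over the lowest 4 mm. Home in the slot: x along the jig's x, underside 6 mm above the worktop, 38 mm proud of the jig's top; play 1 mm on each face, 2.5 mm at each end; its block-side face is at about y = +54 mm in the jig's frame
- slide_block: wooden slide block, a brown rectangular bar lying flat, 42 (x) x 110 (y) x 26 (z) mm, about 0.11 kg; origin at the centre of its underside, z up; either end may go to the stop. Pressed home its origin is at about (5, -1, 24) mm in the jig's frame with its y along the jig's y; the jig is polished (friction about 0.2, stop plate 0.3), so dragging it on the jig's top or along a fence resists a little too
- stapler: blue and black stapler, 30 x 120 x 43 mm, a bystander; origin at the centre of its underside
- tape_roll: roll of light blue tape lying flat, 60 mm across, 19 mm high, a bystander; origin at the centre of its underside
- usb_stick: black memory stick, 18 x 52 x 8 mm, a bystander; origin at the centre of its underside

How it is judged (in metres and radians):
On the way:
1. the stop plate stands fully home in the jig's slot and is let go (z of stop_plate in the frame of jig between 0.003 and 0.009 m and horizontal distance between stop_plate and slot_mouth below 0.005 m and angle between the x axis of stop_plate and the x axis of jig, either way round below 0.06 rad and angle between stop_plate's own z axis and vertical below 0.12 rad and contact force between stop_plate and the fingers below 0.3 N), for 0.2 s.
At the end, for the whole second after the job is handed in: stop plate home in the slot (within 3 mm), upright, not held; block flat on the jig (within 4 mm, 0.05 rad), square to the fence within 2 degrees, within about 5 mm of the corner, pressed on fence and on stop plate with over 1.5 N each, still held by the fingers, at rest (all of step 1 and contact force between slide_block and fence above 1.5 N and contact force between slide_block and stop_plate above 1.5 N and contact force between slide_block and the fingers above 1.5 N and angle between the y axis of slide_block and the y axis of jig, either way round below 0.035 rad and angle between slide_block's own z axis and vertical below 0.05 rad and z of slide_block in the frame of jig between 0.021 and 0.028 m and x of slide_block in the frame of jig between 0.001 and 0.009 m and y of slide_block in the frame of jig between -0.006 and 0.005 m and linear speed of slide_block below 0.01 m/s); the arm keeps its last pose, push and grip.
It fails at once if the stapler is pushed away (distance of stapler from where it was at the start of the episode above 0.02 m).
It fails at once if the tape roll is pushed away (distance of tape_roll from where it was at the start of the episode above 0.02 m).
It fails at once if the memory stick is pushed away (distance of usb_stick from where it was at the start of the episode above 0.02 m).
It also fails if it takes over 67 s, if anything falls off the work surface, if the arm or the gripper's body presses on something with over 40 N, if the wrist force passes 120 N, or if a joint passes its speed limit or range.

## Robot

A 6-joint arm with a two-finger parallel gripper is mounted at the origin on a cart in front of the work surface, level with it; the furniture and walls round the work are solid. World frame = base frame: x ahead of the robot, y to its left, z up, the work surface at z = 0. Lengths are in mm, angles in rad, forces in N, time in s.
With the tool pointing down it reaches from about 350 to 975 mm from the base axis. Payload 7.1 kg.
Tool frame: the origin (TCP) lies at the very end of the fingers, on their centre line; the grasp point (between the pads) lies 19 mm behind it; z points along the fingers, y is the line along which they close (so a half turn about z gives the same grasp; the last joint's range is limited). The gripper opens to 88 mm and grips with 3 to 60 N. Pads are 20 mm wide; open, the fingers measure 115 mm over their backs; the gripper's body (75 mm by 178 mm) begins 61 mm behind the grasp point.
Start: joints at [-0.019, 0.423, 1.63, -0, 1.089, -0.019], TCP at [624.984, 0.026, 195.675] pointing down, gripper open.
Joint ranges: [-3, 3], [-0.9, 2.11], [0.09, 2.58], [-1.31, 4.45], [0.11, 2.69], [-2.54, 2.54]. Speed limits (rad/s): [2.39, 2.39, 3.01, 3.14, 3.14, 3.14].

## Interface

Orientations are given as a unit quaternion [x, y, z, w].
In Python, from plant import manip gives the robot as it stands. Calls block until the motion is done:
- manip.move_pose(position, orientation): joint-space move of the TCP to a pose.
- manip.move_l(position, frame=None, speed=150): straight line of the TCP; frame=None keeps the orientation; speed is the mean speed in mm/s.
- manip.move_j(angles): joint-space move.
- manip.set_gripper(opening, squeeze=None): finger opening in mm; squeeze is the grip in N (None keeps the last); returns when the fingers have stopped.
- manip.wait(seconds).
- manip.ik(position, orientation): joint angles nearest the present ones, or None.
- manip.get_image(name): name is "scene" or "side" or "wrist"; returns a dict with "frame" (420x560x3 uint8, red, green, blue), "depth" (420x560 float32, mm along the optical axis (not along the pixel's ray), 0 where there is no reading), "fov_y" (degrees; the focal length in pixels is half the picture's height over the tangent of half this angle, whatever the lens; pixels are square), "cx", "cy" (the principal point, pixels), "D" ([k1, k2, p1, p2, k3] as OpenCV has them; the pictures are not rectified), "R" (3x3) and "t" (3): a world point X has camera coordinates R X + t; the wrist camera has in their place "T_tool_cam" (4x4, takes a point from camera to tool coordinates, whose origin is the TCP and whose axes are the flange's). Camera axes: x right, y down, z forward; pixel columns grow to the right and rows downward; lengths in mm; the calibration is good to about 2 mm. A picture is of the moment at which its call begins: read the wrist's pose just before it.
A pose or a line that the arm cannot do raises manip.IKError and nothing moves.
- manip.job_done(): hands the job in; it is judged then, once.
Readings, each from a call of its own:
- manip.current_clock(): time.
- manip.current_joint_positions(): joint angles.
- manip.current_joint_velocities(): joint speeds.
- manip.current_tau(): joint torques, N m.
- manip.current_eef_pos(): TCP position.
- manip.current_orientation(): TCP orientation.
- manip.current_wrist_force(): force on the tool from outside, world axes, zero at the start.
- manip.current_torque(): the same for the moment, N m.
- manip.current_width(): finger opening in mm.
- manip.current_grasp_force(): force on a finger pad.
Only numpy, scipy, OpenCV 4.12 (cv2) and the standard library are available. Lean on these libraries where they do the work, as an engineer would, in place of code of your own. Each camera call takes 0.05 s, during which the arm holds its last target. There are 200 camera calls.

## Working session

There is one attempt and no reset: what is moved stays moved. The work goes in short steps, each a Python script; the robot and the scene stay as the last script left them, time stands still between calls to the robot, and variables do not carry over. Pictures are saved under pics/ and viewed, at most 13 in all, crops included, and the job is handed in when it is done.

```bash
ls; mkdir -p pics
cat > h.py <<'E'
import numpy as np, cv2
from plant import manip
def grab(n):
    p=np.array(manip.current_eef_pos()); q=manip.current_orientation()
    d=manip.get_image(n)
    f=d["frame"].shape[0]/2/np.tan(np.radians(d["fov_y"])/2)
    d["K"]=np.array([[f,0,d["cx"]],[0,f,d["cy"]],[0,0,1.]])
    if "R" in d and d.get("R") is not None:
        R=np.array(d["R"]);t=np.array(d["t"]); d["Rwc"]=R.T; d["o"]=-R.T@t
    else:
        from scipy.spatial.transform import Rotation as Ro
        T=np.array(d["T_tool_cam"]); Rt=Ro.from_quat(q).as_matrix()
        d["Rwc"]=Rt@T[:3,:3]; d["o"]=Rt@T[:3,3]+p
    return d
def rays(d,uv):
    uv=np.asarray(uv,float).reshape(-1,1,2)
    n=cv2.undistortPoints(uv,d["K"],np.array(d["D"],float)).reshape(-1,2)
    return np.c_[n,np.ones(len(n))]@d["Rwc"].T
def onplane(d,uv,z):
    r=rays(d,uv); return d["o"]+r*((z-d["o"][2])/r[:,2])[:,None]
def cloud(d,mask):
    v,u=np.nonzero(mask&(d["depth"]>0))
    return d["o"]+rays(d,np.c_[u,v])*d["depth"][v,u][:,None]
def save(d,n): cv2.imwrite("pics/"+n,d["frame"][:,:,::-1])
E
python3 - <<'E'
from h import *
for n in ["scene","side","wrist"]:
    d=grab(n); save(d,n+"0.png"); print(n,d["o"].round(),d["Rwc"][:,2].round(2),d["fov_y"],d["D"])
E
```

```text
pics
scene [-35. 706. 713.] [ 0.59 -0.47 -0.65] 51.86858902485697 [-0.09122838  0.          0.          0.          0.        ]
side [382. 921. 539.] [ 0.21 -0.8  -0.56] 49.20108703242505 [-0.13417458  0.          0.          0.          0.        ]
wrist [624.  66. 385.] [-0.   -0.24 -0.97] 67.50506067529219 [0.01245345 0.         0.         0.         0.        ]
```

View pics/scene0.png

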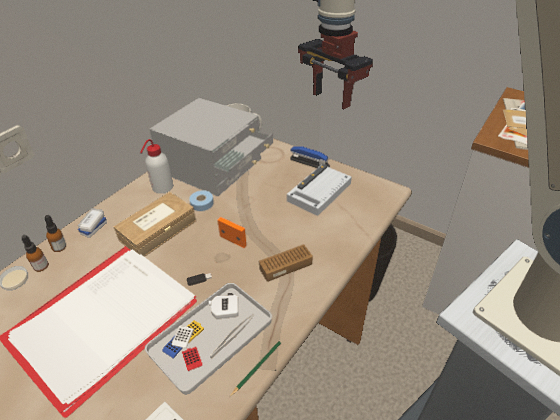

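View pics/wrist0.png

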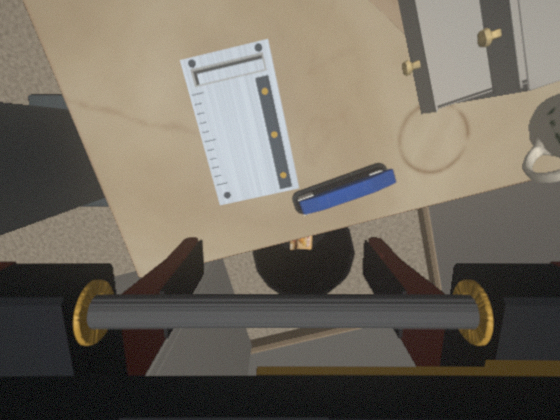

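View pics/side0.png

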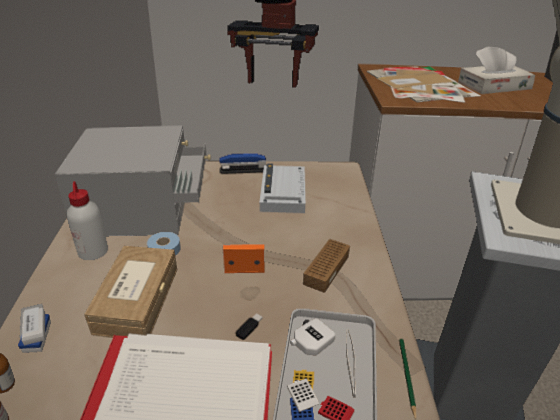

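The scene view shows the plate at (232,232), the block at (286,262) and the jig at (320,188). The wrist view shows the jig with corners at (181,60), (270,40), (297,188) and (220,204), its slot at the top and its fence on the right. The stapler is beside it at (345,188).

Run:
```python
from h import *
d=grab("wrist")
c=[[181,60],[270,40],[297,188],[220,204]]
P=onplane(d,c,24);print(P.round(1)); print(np.linalg.norm(np.diff(P,axis=0),axis=1))
print("stapler",onplane(d,[[296,205],[310,215],[395,180],[380,165]],40).round())
for n,boxes in {"scene":dict(plate=(210,210,255,255),block=(255,240,318,285),tape=(185,185,218,215),usb=(180,265,220,290)),
   "side":dict(plate=(215,235,275,285),block=(295,230,360,295),tape=(140,225,185,260),usb=(230,305,270,345))}.items():
  d=grab(n); hsv=cv2.cvtColor(d["frame"],cv2.COLOR_RGB2HSV)
  for k,b in boxes.items():
    m=np.zeros(hsv.shape[:2],bool); m[b[1]:b[3],b[0]:b[2]]=1
    H,S,V=[hsv[:,:,i].astype(int) for i in range(3)]
    if k=="plate": m&=(H<14)&(S>200)&(V>120)
    if k=="block": m&=(H<18)&(S>105)&(V<190)
    if k=="tape": m&=(H>90)&(H<125)&(S>50)
    if k=="usb": m&=(V<70)
    C=cloud(d,m)
    lo,hi=np.percentile(C,[2,98],axis=0)
    print(n,k,len(C),lo.round(),hi.round())
    if k in("plate","block"):
      t=C[C[:,2]>(45 if k=="plate" else 21)]
      if len(t)>5: r=cv2.minAreaRect(t[:,:2].astype(np.float32)); print("  top",len(t),r)
      if k=="plate": print("  all",cv2.fitLine(C[:,:2].astype(np.float32),2,0,.01,.01).ravel())
```

```text
[[516.5 139.2  24. ]
 [610.5 158.3  24. ]
 [640.3   2.7  24. ]
 [549.8 -16.4  24. ]]
[ 95.91462989 158.42343893  92.54907452]
stapler [[639. -14.  40.]
 [655. -26.  40.]
 [748.  14.  40.]
 [730.  31.  40.]]
scene plate 263 [547. 332.   7.] [609. 360.  58.]
  top 117 ((579.0037231445312, 346.1518249511719), (67.84076690673828, 12.16172981262207), 16.28178596496582)
  all [9.4325703e-01 3.3206344e-01 5.7245844e+02 3.4666177e+02]
scene block 1034 [412. 254.   3.] [467. 359.  29.]
  top 792 ((442.1308898925781, 303.639404296875), (110.3095932006836, 44.79356384277344), 76.51526641845703)
scene tape 185 [717. 303.   4.] [768. 355.  22.]
scene usb 128 [523. 457.   3.] [546. 492.  11.]
side plate 953 [550. 340.   5.] [611. 361.  57.]
  top 319 ((580.9375610351562, 347.8801574707031), (65.923828125, 12.718894004821777), 17.733440399169922)
  all [9.5725679e-01 2.8923932e-01 5.7998621e+02 3.5103537e+02]
side block 1328 [414. 255.   4.] [472. 361.  28.]
  top 1045 ((442.6552734375, 304.980224609375), (110.98458862304688, 42.171669006347656), 76.28587341308594)
side tape 297 [716. 303.   6.] [771. 348.  21.]
side usb 269 [524. 457.   1.] [548. 494.  11.]
```

```bash
cat >> h.py <<'E'
def rect(C,lo,hi,ref=None,r=None):
    t=C[(C[:,2]>lo)&(C[:,2]<hi)]
    if ref is not None: t=t[np.linalg.norm(t[:,:2]-ref,axis=1)<r]
    return len(t),t[:,2].mean().round(1),[np.round(a,1) for a in cv2.minAreaRect(t[:,:2].astype(np.float32))]
E
python3 - <<'E'
from h import *
q=manip.current_orientation(); print(q)
t0=manip.current_clock()
for i,(x,y) in enumerate([(580,0),(510,225)]):
    manip.move_l([x,y,195.],speed=250); d=grab("wrist"); save(d,f"w{i+1}.png")
    hsv=cv2.cvtColor(d["frame"],cv2.COLOR_RGB2HSV); H,S,V=[hsv[:,:,k].astype(int) for k in range(3)]
    full=np.zeros(S.shape,bool); full[:235]=1
    C=cloud(d,full)
    np.savez(f"w{i+1}.npz",**{k:np.array(d[k]) for k in("frame","depth","K","D","Rwc","o")})
    if i==0:
        print("jig",rect(C,20,28,[579,71],110)); print("jig+f",rect(C,15,40,[579,71],110))
        print("fence",rect(C,30,36,[579,71],95))
        m=full&(S<60)&(V>120); print("jigcol",rect(cloud(d,m),20,28,[579,71],110))
    else:
        m=full&(H<14)&(S>200)&(V>100); Cp=cloud(d,m); print("plate",rect(Cp,50,62))
        print("plate geo",rect(C,50,62,[580,347],60))
        print("block",rect(C,21,31,[442,304],75))
print(manip.current_clock()-t0,manip.current_wrist_force(),manip.current_eef_pos())
E
```

```text
[ 7.07103166e-01  7.07110351e-01 -1.75558225e-04 -1.82146975e-04]
jig (10465, np.float64(25.2), [array([585.9,  66.7]), array([108.2, 173.2]), np.float64(12.4)])
jig+f (12177, np.float64(26.4), [array([587.5,  63.2]), array([109.9, 180.8]), np.float64(12.4)])
fence (1440, np.float64(34.2), [array([613.7,  63.4]), array([ 14.2, 119.4]), np.float64(12.4)])
jigcol (10370, np.float64(25.2), [array([585.8,  67.2]), array([108.2, 172.2]), np.float64(12.4)])
plate (80, np.float64(57.1), [array([585.4, 347.8]), array([56.2,  9.8]), np.float64(16.5)])
plate geo (1046, np.float64(57.0), [array([580.3, 346.8]), array([70.6, 12.9]), np.float64(16.9)])
block (3689, np.float64(27.1), [array([442.1, 304.6]), array([110.7,  42.3]), np.float64(75.7)])
1.525 [ 0.16257273 -0.44369292 -0.54363681] [510.38825224 224.08063792 194.93057186]
```

View pics/w1.png

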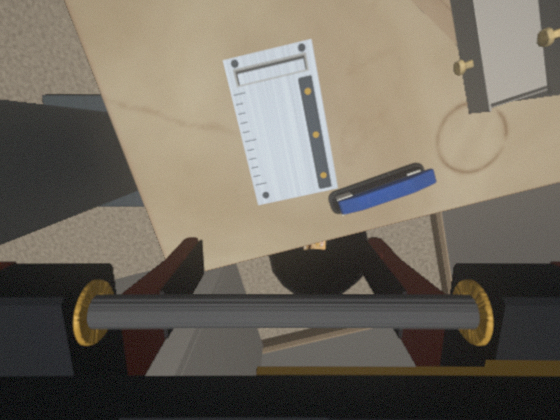

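View pics/w2.png

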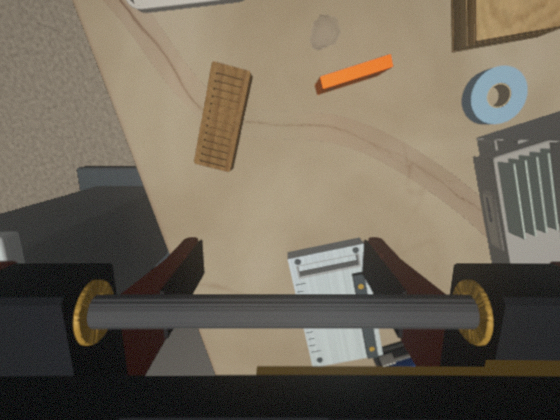

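```bash
cat >> h.py <<'E'
from scipy.spatial.transform import Rotation as Ro
def quat(phi):
    a=np.radians(phi); y=np.array([np.cos(a),np.sin(a),0]); z=np.array([0,0,-1.])
    return Ro.from_matrix(np.c_[np.cross(y,z),y,z]).as_quat()
def st(): print("t%.2f"%manip.current_clock(),"p",np.round(manip.current_eef_pos(),1),"F",np.round(manip.current_wrist_force(),1),"M",np.round(manip.current_torque(),2),"w %.1f g %.1f"%(manip.current_width(),manip.current_grasp_force()))
JA=12.4; J0=np.array([578.2,71.0])
def jw(x,y,z):
    a=np.radians(JA); return np.r_[J0+np.array([[np.cos(a),-np.sin(a)],[np.sin(a),np.cos(a)]])@[x,y],z]
E
python3 - <<'E'
from h import *
z=np.load("w1.npz"); d={k:z[k] for k in z}
S=onplane(d,[[237,72],[305,57],[307,70],[238,87]],24); print(S.round(1),S.mean(0).round(1),jw(0,60,24).round(1))
m=np.zeros(d["depth"].shape,bool); m[45:95,225:320]=1
C=cloud(d,m); a=np.radians(JA); L=(C[:,:2]-J0)@np.array([[np.cos(a),-np.sin(a)],[np.sin(a),np.cos(a)]])
k=(abs(L[:,0])<36)&(L[:,1]>40)&(L[:,1]<75)&(C[:,2]<19); s=L[k]; print("slot pts",k.sum(),np.percentile(s,[2,98],axis=0).round(1))
for f in(106.9,-73.1,102.4,-77.6,-14.3,12.4): 
    p=[580.3,346.8,26] if abs(f)>50 and abs(f)not in(102.4,77.6) else jw(0,60,80)
    print(f,np.round(manip.ik(list(p),list(quat(f))),2) if manip.ik(list(p),list(quat(f))) is not None else None)
E
```

```text
[[530.2 127.6  24. ]
 [602.4 142.2  24. ]
 [604.7 129.6  24. ]
 [530.8 112.7  24. ]] [567. 128.  24.] [565.3 129.6  24. ]
slot pts 924 [[-34.6  55.6]
 [ 34.6  67.8]]
106.9 [ 0.52  0.7   1.59 -0.    0.85 -1.34]
-73.1 [ 0.52  0.7   1.59 -0.    0.85  1.8 ]
102.4 [ 0.2   0.51  1.8  -0.    0.82 -1.58]
-77.6 [ 0.2   0.51  1.8  -0.    0.82  1.56]
-14.3 [ 0.2   0.51  1.8  -0.    0.82  0.45]
12.4 [ 0.2   0.51  1.8  -0.    0.82 -0.01]
```

Run:
```python
from h import *
p=jw(-65,40,120); manip.move_pose(list(p),list(quat(-77.6))); manip.wait(.2); st()
d=grab("wrist"); save(d,"w3.png")
np.savez("w3.npz",**{k:np.array(d[k]) for k in("frame","depth","K","D","Rwc","o")})
m=np.zeros(d["depth"].shape,bool); m[:235]=1
C=cloud(d,m); print("fence",rect(C,30,36,[613,63],80)); print("deep",rect(C,0,18,jw(0,60,0)[:2],34))
```

```text
t3.07 p [506.5  96.5 120.3] F [ 0.1  0.2 -0.3] M [0.05 0.12 0.03] w 87.6 g 0.0
fence (2682, np.float64(34.2), [array([617.5,  54.4]), array([ 31.1, 139.9]), np.float64(21.5)])
deep (1485, np.float64(6.1), [array([562.7, 143.4]), array([67.2, 38.9]), np.float64(11.8)])
```

View pics/w3.png

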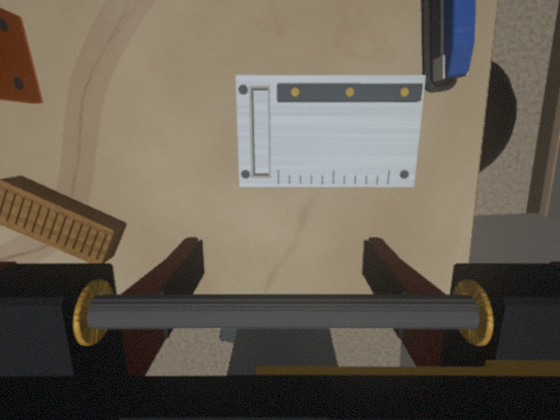

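The top-down view shows the jig square in frame, with corners near (236,75), (424,75), (414,187) and (238,187). The slot spans columns 251–271 and rows 86–178, and the fence spans rows 83–102.

Run:
```python
from h import *
z=np.load("w3.npz"); d={k:z[k] for k in z}
a=np.radians(JA); R=np.array([[np.cos(a),-np.sin(a)],[np.sin(a),np.cos(a)]])
loc=lambda P:((P[:,:2]-J0)@R).round(2)
g=cv2.cvtColor(d["frame"],cv2.COLOR_RGB2GRAY).astype(int)
for r in(100,130,165): print(r,list(g[r,232:280]))
hsv=cv2.cvtColor(d["frame"],cv2.COLOR_RGB2HSV)
m=((hsv[:,:,1]<45)&(hsv[:,:,2]>110)).astype(np.uint8); m[:60]=0;m[200:]=0;m[:,:200]=0;m[:,428:]=0
c=max(cv2.findContours(m,0,1)[0],key=cv2.contourArea); q=cv2.approxPolyDP(cv2.convexHull(c),5,True).reshape(-1,2)
print(q.tolist(),loc(onplane(d,q,24)).tolist())
# fence front top edge
print("col 320",list(g[78:110,320]))
```

```text
100 [np.int64(141), np.int64(140), np.int64(141), np.int64(144), np.int64(162), np.int64(176), np.int64(181), np.int64(182), np.int64(182), np.int64(183), np.int64(185), np.int64(184), np.int64(181), np.int64(182), np.int64(184), np.int64(177), np.int64(176), np.int64(166), np.int64(148), np.int64(127), np.int64(113), np.int64(140), np.int64(167), np.int64(175), np.int64(178), np.int64(174), np.int64(176), np.int64(176), np.int64(176), np.int64(175), np.int64(173), np.int64(175), np.int64(174), np.int64(173), np.int64(174), np.int64(171), np.int64(157), np.int64(155), np.int64(173), np.int64(182), np.int64(183), np.int64(183), np.int64(184), np.int64(183), np.int64(164), np.int64(116), np.int64(88), np.int64(80)]
130 [np.int64(140), np.int64(144), np.int64(139), np.int64(142), np.int64(144), np.int64(162), np.int64(178), np.int64(182), np.int64(179), np.int64(179), np.int64(179), np.int64(179), np.int64(178), np.int64(180), np.int64(180), np.int64(182), np.int64(182), np.int64(173), np.int64(159), np.int64(146), np.int64(120), np.int64(116), np.int64(159), np.int64(183), np.int64(181
[... 959 characters left out ...]
64(184), np.int64(185), np.int64(183), np.int64(182), np.int64(185), np.int64(184), np.int64(183), np.int64(185)]
[[425, 75], [412, 187], [238, 186], [236, 74]] [[47.83, -80.11], [-47.78, -79.1], [-46.96, 81.16], [48.68, 79.54]]
col 320 [np.int64(187), np.int64(185), np.int64(182), np.int64(181), np.int64(163), np.int64(125), np.int64(88), np.int64(81), np.int64(87), np.int64(82), np.int64(85), np.int64(82), np.int64(89), np.int64(89), np.int64(88), np.int64(86), np.int64(83), np.int64(84), np.int64(86), np.int64(87), np.int64(86), np.int64(88), np.int64(81), np.int64(100), np.int64(147), np.int64(178), np.int64(185), np.int64(184), np.int64(181), np.int64(180), np.int64(181), np.int64(178)]
```

```bash
sed -i 's/^JA=.*/JA=12.1; J0=np.array([578.5,71.5])/' h.py
python3 - <<'E'
from h import *
q=list(quat(-73.1))
manip.move_pose([580.3,346.8,110],q); manip.set_gripper(50,20)
manip.move_l([580.3,346.8,26],speed=120); st()
manip.set_gripper(0,25); st()
manip.move_l([580.3,346.8,110],speed=150); st()
d=grab("wrist"); save(d,"w4.png")
p=jw(0,60,24+26+8); manip.move_pose(list(p+[0,0,30]),list(quat(JA-90))); manip.move_l(list(p),speed=100); manip.wait(.3); st()
for n in("side","wrist"): save(grab(n),n+"5.png")
d=cv2.imread("pics/side5.png")[130:250,190:350]; w=cv2.imread("pics/wrist5.png")[:300,120:520]
cv2.imwrite("pics/c5.png",np.hstack([cv2.resize(d,(400,300),interpolation=2),w]))
E
```

```text
t5.74 p [580.8 347.1  26.6] F [ 0.3 -0.5  0.2] M [0.05 0.1  0.01] w 50.1 g 0.0
t6.43 p [580.3 346.8  26.1] F [-0.2  0.   1.8] M [0.   0.17 0.03] w 11.2 g 25.0
t7.14 p [579.7 346.5 109.3] F [-0.1  0.4 -0.8] M [-0.01  0.1   0.01] w 11.4 g 25.0
t8.82 p [566.4 130.3  58.5] F [-0.4  0.7 -0.5] M [0.08 0.06 0.03] w 11.1 g 25.0
```

View pics/c5.png

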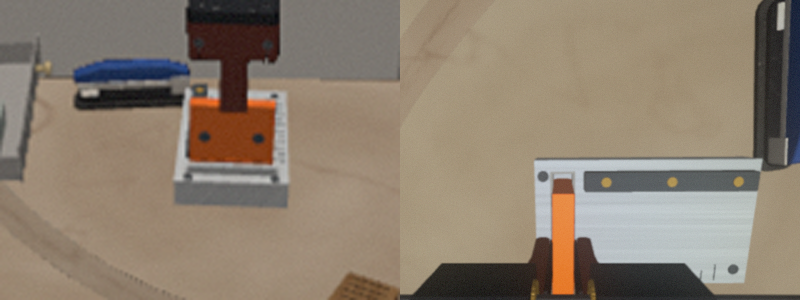

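The plate hangs centred over the slot (crop columns 552–575 against the slot at 553–575) and parallel to it. I'll insert it under force watch.

Run:
```python
from h import *
for h in(6,3,0,-3,-6,-9,-12,-15,-17,-18,-19):
    manip.move_l(list(jw(0,60,50+h)),speed=40); F=np.array(manip.current_wrist_force()); print(h,end=' '); st()
    if abs(F[2])>15 or np.hypot(*F[:2])>15: print("stop");break
```

```text
6 t9.17 p [565.8 130.1  55.9] F [-0.7 -1.  -1.3] M [0.04 0.08 0.02] w 11.3 g 25.0
3 t9.42 p [565.7 130.1  52.7] F [ 0.   0.8 -0.7] M [ 0.06  0.06 -0.05] w 11.4 g 25.0
0 t9.67 p [565.7 130.1  49.7] F [0.4 0.2 0.1] M [ 0.05  0.11 -0.01] w 11.4 g 25.0
-3 t9.92 p [565.8 130.1  46.8] F [-0.1  0.4 -1. ] M [0.01 0.05 0.01] w 11.4 g 25.0
-6 t10.17 p [565.7 130.1  43.8] F [ 0.1 -0.2 -1.6] M [0.04 0.13 0.  ] w 11.5 g 25.0
-9 t10.42 p [565.8 130.1  40.8] F [ 0.3 -0.2 -1.4] M [ 0.05  0.1  -0.05] w 11.1 g 25.0
-12 t10.67 p [565.8 130.1  37.8] F [-0.3 -0.3 -1. ] M [0.02 0.09 0.01] w 12.0 g 25.0
-15 t10.92 p [565.7 130.1  34.8] F [ 1.1 -0.1 -0.1] M [ 0.04  0.06 -0.03] w 11.5 g 25.0
-17 t11.17 p [565.8 130.1  32.9] F [-0.  -0.9 -1.4] M [ 0.04  0.03 -0.03] w 11.6 g 25.0
-18 t11.42 p [566.2 130.2  32.2] F [ 0.2 -0.9  0.9] M [ 0.03  0.02 -0.02] w 11.2 g 25.0
-19 t11.67 p [566.5 130.3  32.1] F [-2.5 -0.7  9.4] M [-0.04  0.48  0.01] w 11.4 g 25.0
```

Run:
```python
from h import *
manip.set_gripper(40,25); st()
manip.move_l(list(jw(0,60,120)),speed=150)
manip.move_pose([442.1,304.6,100],list(quat(-14.3))); manip.set_gripper(75,30); manip.wait(.2); 
d=grab("side"); save(d,"s6.png"); h=cv2.cvtColor(d["frame"],cv2.COLOR_RGB2HSV)
m=(h[:,:,0]<14)&(h[:,:,1]>200)&(h[:,:,2]>100); m[230:]=0; C=cloud(d,m); print("plate",C.min(0).round(),C.max(0).round(),rect(C,50,75))
manip.move_l([442.1,304.6,13],speed=120); st()
manip.set_gripper(30,35); st()
manip.move_l([442.1,304.6,110],speed=150); st()
p=jw(-3,-10,24+13+4); manip.move_pose(list(p+[0,0,50]),list(quat(JA))); manip.move_l(list(p),speed=100); manip.wait(.4); st()
for n in("side","wrist"): save(grab(n),n+"7.png")
d=cv2.imread("pics/side7.png")[130:250,190:350]; w=cv2.imread("pics/wrist7.png")[:300,120:520]
cv2.imwrite("pics/c7.png",np.hstack([cv2.resize(d,(400,300),interpolation=2),w]))
```

```text
t12.30 p [565.8 130.2  30.9] F [-0.2 -0.5 -0.3] M [0.07 0.08 0.04] w 39.8 g 0.0
plate [ 145. -582.   24.] [886. 378. 129.] (219, np.float64(58.0), [array([ 354. , -206.9]), array([854.4,  49.7]), np.float64(57.9)])
t15.75 p [442.5 304.9  13.4] F [ 0.5  0.3 -0.1] M [0.04 0.04 0.01] w 75.0 g 0.0
t16.59 p [442.1 304.6  13. ] F [0.1 0.2 0.1] M [ 0.01 -0.01 -0.03] w 30.3 g 0.0
t17.39 p [441.6 304.3 109.4] F [-0.1 -0.1  0.4] M [-0.04  0.03  0.07] w 29.9 g 0.0
t19.52 p [577.9  61.1  41.4] F [-0.3 -0.2 -1.6] M [-0.04  0.01 -0.03] w 29.9 g 0.0
```

View pics/c7.png

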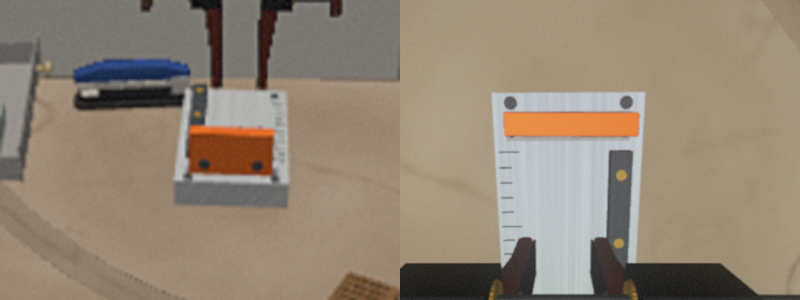

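The plate is home in the slot and released, at crop (570,124). The gripper closed on nothing, though, and the block is still on the table at its bottom-right edge. I'll look at where it is now.

Run:
```python
from h import *
manip.move_l(list(jw(-3,-10,150)),speed=200)
manip.move_pose([480,225,195],[.70711,.70711,0,0]); d=grab("wrist"); save(d,"w8.png")
m=np.zeros(d["depth"].shape,bool); m[:235]=1; C=cloud(d,m)
print("block",rect(C,21,31,[442,304],90)); st()
s=grab("side"); save(s,"s8.png")
cv2.imwrite("pics/c8.png",np.hstack([cv2.imread("pics/w8.png")[:300,60:460],cv2.resize(cv2.imread("pics/s8.png")[210:330,250:410],(400,300))]))
```

```text
block (3660, np.float64(27.1), [array([441.9, 304.5]), array([110.8,  42.1]), np.float64(75.8)])
t21.17 p [480.2 224.1 194. ] F [ 0.4 -1.  -0.4] M [-0.05 -0.04  0.  ] w 30.4 g 0.0
```

View pics/c8.png

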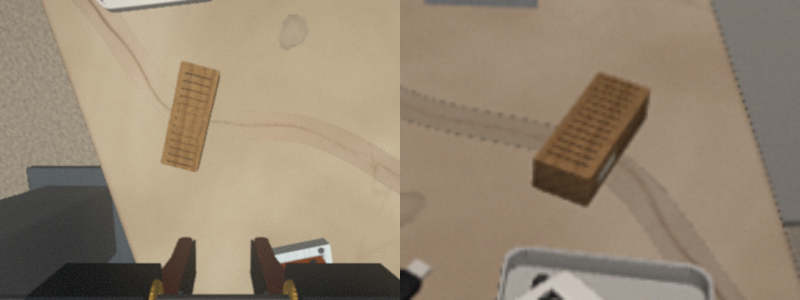

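Run:
```python
from h import *
manip.move_pose([442,304.5,60],list(quat(-14.2))); manip.set_gripper(60,35)
manip.move_l([442,304.5,12],speed=120); st(); a=grab("side"); save(a,"a.png"); b=grab("scene"); save(b,"b.png")
manip.set_gripper(44,35); st(); manip.set_gripper(38,35); st(); a=grab("side"); save(a,"e.png")
cv2.imwrite("pics/c9.png",np.hstack([cv2.resize(cv2.imread(f"pics/{n}.png")[y:y+150,x:x+150],(266,266),interpolation=2) for n,x,y in(("a",250,180),("b",210,180),("e",250,180))]))
```

```text
t23.11 p [441.9 304.5  11.9] F [ 0.1  0.2 -0.1] M [ 0.05 -0.   -0.01] w 60.3 g 0.0
t23.68 p [442.1 304.5  12.1] F [ 0.2  0.3 -0. ] M [ 0.03  0.01 -0.01] w 43.8 g 0.0
t24.02 p [442.  304.5  12. ] F [ 0.2 -0.1 -0.3] M [-0.02 -0.    0.07] w 38.1 g 0.0
```

View pics/c9.png

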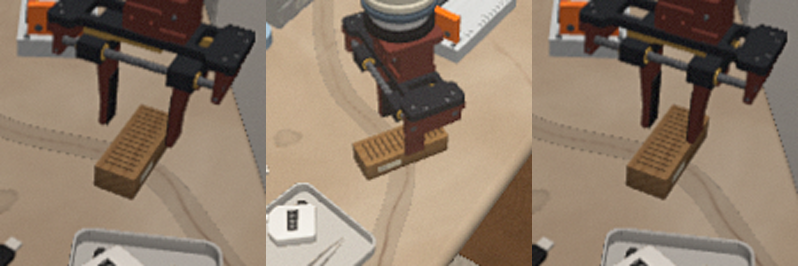

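Before closing (left and middle) the fingers straddle the block. After closing to 38 mm (right) there's still no contact, so I'll measure the true height of the fingertips from depth.

Run:
```python
from h import *
manip.set_gripper(60,35)
for k,z in enumerate((12,60)):
    manip.move_l([442,304.5,z],speed=120); manip.wait(.2); st()
    for n in("side","scene"):
        d=grab(n); h=cv2.cvtColor(d["frame"],cv2.COLOR_RGB2HSV)
        m=((h[:,:,0]<8)|(h[:,:,0]>170))&(h[:,:,1]>90)&(h[:,:,2]<130)
        C=cloud(d,m); C=C[(np.linalg.norm(C[:,:2]-[442,304.5],axis=1)<75)&(C[:,2]<z+90)]
        a=np.radians(-14.2); s=(C[:,:2]-[442,304.5])@[np.cos(a),np.sin(a)]
        for lab,kk in(("+",s>0),("-",s<0)):
            t=C[kk]; 
            if len(t)>5: print(n,lab,len(t),"minz",np.sort(t[:,2])[[0,3,8,15]].round(1),"s",np.percentile(s[kk][t[:,2]<t[:,2].min()+25],[5,95]).round(1))
```

```text
t25.08 p [442.  304.5  12. ] F [ 1.   0.4 -0.3] M [0.02 0.02 0.01] w 60.0 g 0.0
side + 144 minz [40.5 42.8 45.4 49.6] s [32.1 38. ]
side - 205 minz [39.  41.5 44.2 46.7] s [-38.3 -30.9]Traceback (most recent call last):
  File "<stdin>", line 12, in <module>
IndexError: index 15 is out of bounds for axis 0 with size 14
```

Run:
```python
from h import *
manip.move_l([442,304.5,70],speed=120); manip.wait(.2); st()
a=np.radians(-14.2)
for n in("side","scene"):
    d=grab(n); C=cloud(d,np.ones(d["depth"].shape,bool)); D=C[:,:2]-[442,304.5]
    s=D@[np.cos(a),np.sin(a)]; t=D@[-np.sin(a),np.cos(a)]
    for lab,sg in(("+",1),("-",-1)):
        k=(sg*s>26)&(sg*s<55)&(abs(t)<18)&(C[:,2]>34)&(C[:,2]<150); z=np.sort(C[k,2])
        print(n,lab,k.sum(),z[:12:2].round(0) if len(z) else "")
d=grab("side"); save(d,"f.png")
cv2.imwrite("pics/f2.png",cv2.resize(d["frame"][100:300,230:430,::-1],(600,600),interpolation=2))
```

```text
t26.02 p [441.5 304.1  69.2] F [ 0.5 -0.6 -0.5] M [-0.02  0.01 -0.  ] w 60.2 g 0.0
side + 283 [96. 98. 98. 98. 98. 99.]
side - 248 [ 97.  98.  99. 100. 100. 101.]
scene + 116 [ 96.  98.  99.  99. 101. 101.]
scene - 144 [ 98.  99.  99. 100. 100. 101.]
```

View pics/f2.png

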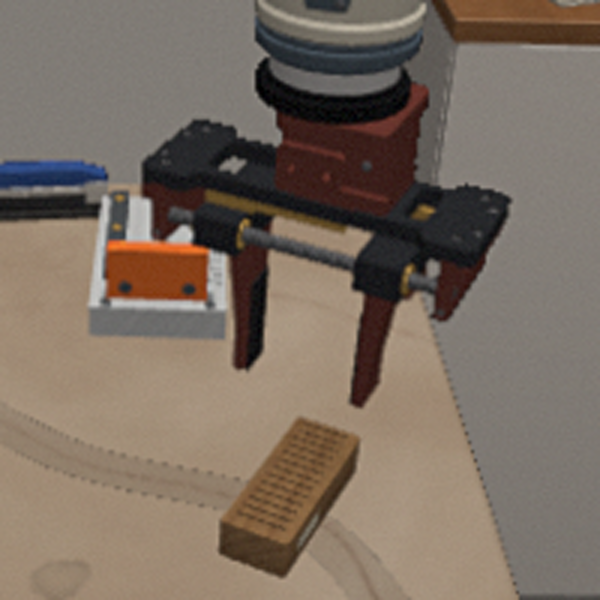

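The fingertips are really about 26 mm above the reported TCP: at a reported z of 69, depth puts the lowest finger points at 96. I'll regrasp the block about 26 mm lower under force watch.

Run:
```python
from h import *
manip.set_gripper(70,35)
for z in(12,0,-7,-13.5):
    manip.move_l([442,304.5,z],speed=80); F=manip.current_wrist_force()
    if F[2]>6: print("touch");break
st()
manip.set_gripper(20,35); st()
z0=manip.current_eef_pos()[2]
if manip.current_grasp_force()>10:
    manip.move_l([442,304.5,60],speed=120); manip.wait(.2); st()
    for n in("side","scene"):
        d=grab(n); h=cv2.cvtColor(d["frame"],cv2.COLOR_RGB2HSV)
        C=cloud(d,(h[:,:,0]<18)&(h[:,:,1]>105)&(h[:,:,2]<190)&(h[:,:,0]>8)); C=C[(np.linalg.norm(C[:,:2]-[442,304.5],axis=1)<75)]
        print(n,np.percentile(C,[2,50,98],axis=0).round(1).tolist(),rect(C,60,110))
    save(d,"g.png")
```

```text
t28.24 p [441.7 304.3 -13.9] F [-0.7  0.1 -0.5] M [ 0.   -0.02 -0.06] w 69.8 g 0.0
t28.79 p [442.1 304.5 -13.4] F [ 0.5 -0.4  1.6] M [-0.04  0.01 -0.01] w 42.1 g 35.0
t29.75 p [441.5 304.2  59.2] F [ 0.2 -0.7 -1.6] M [0.05 0.08 0.  ] w 41.6 g 35.0
side [[416.2, 257.9, 76.0], [446.2, 329.4, 98.6], [472.6, 360.9, 190.7]] (1207, np.float64(95.2), [array([442.3, 307.9]), array([110.6,  56. ]), np.float64(67.8)])
scene [[407.9, 259.6, 75.0], [436.2, 325.0, 98.0], [468.6, 359.6, 223.9]] (717, np.float64(94.0), [array([439. , 304.5]), array([111. ,  54.1]), np.float64(78.0)])
```

The block is gripped and lifted: 42 mm wide, 35 N grip. I'll carry it to the jig.

Run:
```python
from h import *
manip.move_l([442,304.5,90],speed=150)
p=jw(-3,-10,10.6)
manip.move_pose(list(p+[0,0,80]),list(quat(JA))); manip.move_l(list(p+[0,0,8]),speed=120); manip.wait(.3); st()
a=grab("wrist"); save(a,"k.png")
for z in(6,4,2,1,0,-.5,-1):
    manip.move_l(list(p+[0,0,z]),speed=40); manip.wait(.1); F=manip.current_wrist_force(); print(z,end=' '); st()
    if F[2]>3: break
s=grab("side"); save(s,"l.png"); a=grab("wrist")
save(a,"k2.png")
cv2.imwrite("pics/c10.png",np.hstack([cv2.imread("pics/k2.png")[:300,120:520],cv2.resize(cv2.imread("pics/l.png")[110:230,200:360],(400,300),interpolation=2)]))
```

```text
t32.33 p [578.1  61.1  19.3] F [ 0.6  0.6 -1.5] M [-0.04  0.03 -0.03] w 41.7 g 35.0
6 t32.73 p [577.6  61.1  16.5] F [ 0.4  0.5 -0.8] M [-0.02 -0.04 -0.  ] w 41.8 g 35.0
4 t33.08 p [577.6  61.1  14.5] F [-0.4 -0.  -1.4] M [-0.02  0.03 -0.03] w 41.8 g 35.0
2 t33.42 p [577.6  61.1  12.6] F [-0.5  0.7 -0.9] M [-0.02  0.   -0.05] w 42.1 g 35.0
1 t33.77 p [577.7  61.1  11.6] F [-0.1 -0.2 -1.3] M [ 0.02 -0.08 -0.04] w 41.9 g 35.0
0 t34.12 p [577.8  61.1  10.6] F [ 1.3 -0.3 -0. ] M [ 0.06 -0.01 -0.01] w 42.0 g 35.0
-0.5 t34.48 p [577.8  61.1  10.6] F [-1.4  0.1  4.8] M [-0.09  0.26 -0.07] w 41.5 g 35.0
```

View pics/c10.png

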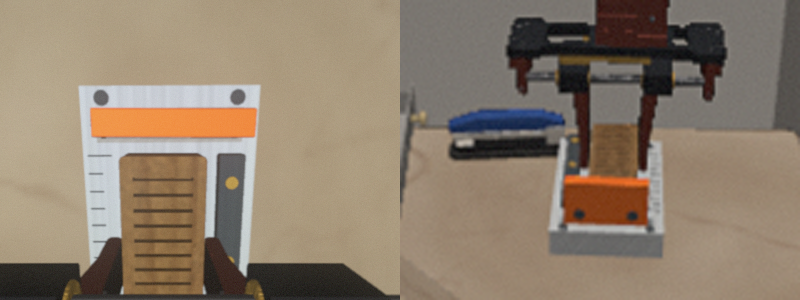

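The block lies flat on the jig with gaps to the fence (crop columns 207→217) and to the plate (rows 137→155). I'll press into the corner under force feedback.

```bash
cat >> h.py <<'E'
def fj(n=6):
    F=[]
    for _ in range(n): F.append(manip.current_wrist_force()); manip.wait(.02)
    F=np.mean(F,0); a=np.radians(JA)
    return np.array([F[0]*np.cos(a)+F[1]*np.sin(a),-F[0]*np.sin(a)+F[1]*np.cos(a),F[2]])
E
python3 - <<'E'
from h import *
x,y,z=-3.,-10.,10.5
def go(s=40): manip.move_l(list(jw(x,y,z)),speed=s)
go(); x=3.; go(); F=fj(); print(F.round(1)); T=manip.current_clock()
while F[0]>-4.5 and x<10: x+=.6 if F[0]>-1.5 else .2; go(); F=fj()
print("x",x,F.round(1)); st()
y=-4.; go(); F=fj(); print(F.round(1))
while F[1]>-4.5 and y<5: y+=.6 if F[1]>-1.8 else .2; go(); F=fj()
print("y",y,F.round(1)); st()
for _ in range(6):
    e=np.array([-5.3,-5.3])-F[:2]
    if max(abs(e))<.6: break
    x-=np.clip(e[0]*.05,-.3,.3); y-=np.clip(e[1]*.05,-.3,.3); go(); F=fj(10); print(round(x,2),round(y,2),F.round(1))
st()
a=grab("wrist"); save(a,"m.png"); s=grab("side"); save(s,"n.png")
cv2.imwrite("pics/c11.png",np.hstack([cv2.imread("pics/m.png")[:300,120:520],cv2.resize(cv2.imread("pics/n.png")[110:230,200:360],(400,300),interpolation=2)]))
open("xyz","w").write(f"{x} {y} {z}")
# block yaw from its long edges in the wrist view
h=cv2.cvtColor(a["frame"],cv2.COLOR_RGB2HSV); m=((h[:,:,0]>8)&(h[:,:,0]<20)&(h[:,:,1]>90)); m[235:]=0;m[:,:225]=0;m[:,345:]=0
C=cloud(a,m); print(rect(C,45,58,jw(5,-1,0)[:2],75))
E
```

```text
[ 1.2 -0.3  2.5]
x 7.200000000000003 [-5.3 -0.4  9.5]
t41.17 p [586.1  62.9  10.7] F [-5.1 -2.2  8.9] M [-0.15  0.74  0.07] w 41.7 g 35.0
[-5.2 -0.7  9.6]
y -2.399999999999999 [-5.8 -4.6  9.5]
t43.67 p [584.7  69.7  10.7] F [-4.3 -5.1  9. ] M [-0.91  0.57  0.14] w 41.8 g 35.0
7.18 -2.36 [-5.4 -4.2  9. ]
7.17 -2.31 [-4.8 -4.4  9.1]
7.19 -2.27 [-4.8 -4.5  9.4]
7.22 -2.23 [-5.3 -4.5  9.5]
7.22 -2.19 [-5.4 -4.9  9.3]
t45.76 p [584.7  69.8  10.6] F [-4.3 -4.5 10.5] M [-0.94  0.65  0.06] w 41.7 g 35.0
(6447, np.float64(51.0), [array([576.8, 104.7]), array([41.4, 39. ]), np.float64(12.1)])
```

Run:
```python
from h import *
x,y,z=map(float,open("xyz").read().split())
def go(): manip.move_l(list(jw(x,y,z)),speed=40)
F=fj(10)
for i in range(14):
    if i<4 and F[2]>2.5: z+=.25
    ex,ey=F[0]+5.8,F[1]+5.8
    if abs(ex)<.5 and abs(ey)<.5 and (F[2]<=2.5 or i>=4): break
    x+=np.clip(ex*.08,-.3,.3); y+=np.clip(ey*.08,-.3,.3); go(); F=fj(10); print(round(x,2),round(y,2),round(z,2),F.round(1))
    if manip.current_clock()>55: break
manip.wait(.3); print(fj(10).round(1)); st()
a=grab("wrist"); save(a,"m.png"); s=grab("side"); save(s,"n.png")
cv2.imwrite("pics/c11.png",np.hstack([cv2.imread("pics/m.png")[:300,120:520],cv2.resize(cv2.imread("pics/n.png")[110:230,200:360],(400,300),interpolation=2)]))
open("xyz","w").write(f"{x} {y} {z}")
p=manip.current_eef_pos(); r=np.radians(JA); dd=np.array(p[:2])-J0; print("tcp in jig",dd@[np.cos(r),np.sin(r)],dd@[-np.sin(r),np.cos(r)])
```

```text
7.25 -2.1 10.75 [-4.6 -3.4  7.2]
7.34 -1.91 11.0 [-5.  -3.5  5.9]
7.4 -1.72 11.25 [-5.1 -2.4  3.7]
7.46 -1.45 11.5 [-5.3 -1.6  0.9]
7.49 -1.15 11.5 [-5.2 -2.   0.9]
7.54 -0.85 11.5 [-5.8 -2.   1.1]
7.54 -0.55 11.5 [-5.5 -1.9  0.7]
7.56 -0.25 11.5 [-5.5 -2.7  0.8]
7.59 -0.0 11.5 [-5.8 -3.9  0.8]
7.59 0.16 11.5 [-5.9 -4.5  1.2]
7.58 0.26 11.5 [-5.9 -5.2  1. ]
7.58 0.31 11.5 [-5.9 -5.4  1.2]
[-5.8 -5.4  1.3]
t51.49 p [584.1  72.4  10.7] F [-5.3 -6.8  1.7] M [-1.18  0.82  0.21] w 41.7 g 35.0
tcp in jig 5.689867907998239 -0.26752295530893216
```

View pics/c11.png

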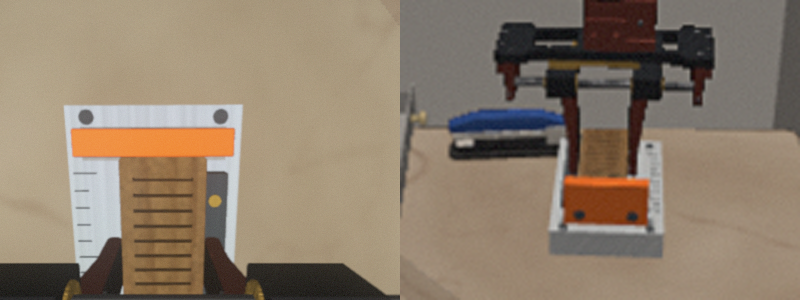

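The block is now against both the fence and the plate. Sliding drag was about 1.9 N, so I'll trim the y push slightly and hand in.

Run:
```python
from h import *
x,y,z=map(float,open("xyz").read().split())
F=fj(10)
while F[1]>-6.4 and y<.9: y+=.12; manip.move_l(list(jw(x,y,z)),speed=40); F=fj(10)
manip.wait(.5); print(round(y,2),fj(10).round(1)); st()
print(manip.job_done())
```

```text
0.55 [-6.  -6.6  1. ]
t53.26 p [584.1  72.5  10.8] F [-4.2 -7.3  1. ] M [-1.33  0.8   0.23] w 41.8 g 35.0
the job is handed in; nothing more can be done
None
```

I handed the job in at about 53 s, with the stop plate home in the slot and released, and the block still gripped and pressed into the corner at roughly 6 N on the fence and 5 N on the plate; these are wrist-force estimates, and no verdict came back.

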